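# Lift the drip grate off its locating pins and set it in the tray

### The arm

A 6-joint arm with a two-finger parallel gripper is mounted at the origin on the work surface. World frame = base frame: x ahead of the robot, y to its left, z up, the work surface at z = 0. Lengths are in m, angles in rad, forces in N, time in s.
With the tool pointing down it reaches from about 0.35 to 0.775 m from the base axis. Payload 5.5 kg.
Tool frame: the origin (TCP) lies midway between the tips of the shut fingers; the grasp point (between the pads) lies grasp_offset behind it (grasp_offset is the distance from the TCP to the grasp point, in m); z points along the fingers, y is the line along which they close (so a half turn about z gives the same grasp; the last joint's range is limited). The gripper opens to 85 mm and grips with 20 to 120 N. Pads are 22 mm wide; open, the fingers measure 114 mm over their backs; the gripper's body (76 mm by 85 mm) begins 54 mm behind the grasp point. The pads swing forward as they close: fully open they stand 13 mm farther back than shut.
Start: joints at [1.19, 0.313, 0.046, 1.304, 0, 1.431], TCP at [0.137, 0.558, 0.231] pointing down, gripper open.
Joint ranges: [-2.76, 2.76], [-0.86, 1.69], [-1.03, 1.26], [-2.2, 2.34], [-1.47, 1.5], [-3.14, 3.14]. Speed limits (rad/s): [2.57, 2.57, 3.14, 3.14, 3.14, 3.14].

### API

Orientations are given as a unit quaternion [w, x, y, z].
In Python, from workcell import * gives the robot as it stands.
- The arm moves only by the tool step_arm, never from a script. Its argument "deltas" is a list of rows, each a list of 7 numbers: the shift along the world's x, y, z in mm, then the turn, a rotation vector about the world's x, y, z in degrees, then the gripper's target within -1 to 1 (fully open at 1, half-way at 0, shut at -1). A call has 1 to 5 rows; each row shifts and turns the commanded pose from where the row before left it; what a row does not reach is not made up. A row lasts 1/10 s, in which the tool goes at most 50 mm and 8.59 degrees, less where a joint would pass 70% of its speed; a pose out of reach is approached as far as the arm can. A call is refused whole if a number of a shift passes 50 or a number of a turn 8.59, either way. A call with a gripper value outside its range is refused whole. The fingers move at their own pace and stop on an object; "newtons" is the grip in N (left out, the last holds). Time passes only in rows, so rows that do not move let the fingers close. It gives the time, the measured TCP pose, the force, the opening and the grip force at its end, in the units of the state.
- get_state(): the state, without advancing time (a new reading comes with each control period).
- read_camera(name): name is "scene" or "top" or "wrist"; returns a dict with "image" (400x640x3 uint8, red, green, blue), "z_map" (400x640 float32, m along the optical axis (not along the pixel's ray), 0 where there is no reading), "K" (3x3 intrinsics, pixels), "world_from_camera" (4x4, takes a point from camera to world coordinates). Camera axes: x right, y down, z forward; pixel columns grow to the right and rows downward; lengths in m; the calibration is good to about 2 mm. The wrist camera is an equidistant fisheye: a pixel r from the principal point sees the ray r / f radians off the axis. A picture is of the moment at which its call begins.
- hand_in(): hands the job in; it is judged then, once.
The state is a dict: "clock": time; "joint_pos": joint angles; "qvel": joint speeds; "tau": joint torques, N m; "tcp_pos": TCP position; "orientation": TCP orientation; "wrist_force": force on the tool from outside, world axes, zero at the start; "ft_torque": the same for the moment, N m; "finger_gap": finger opening in m; "grip_force": force on a finger pad.
Only numpy, scipy, OpenCV 4.12 (cv2) and the standard library are available. Lean on these libraries where they do the work, as an engineer would, in place of code of your own. Each camera call takes 0.05 s, during which the arm holds its last target. There are 200 camera calls.

### The job

The syrup dispenser is empty and its drip pan is to be washed: reach in under the spout, take the grate by its loop and draw it straight up off its two locating pins, keeping it level and easing it sideways where it binds instead of forcing it. Then carry it over the rim of the wooden tray and set it down gently on its feet inside before letting go. Do not knock the dispenser, and leave the mug and the tumbler where they stand.

Things in the scene. Friction and masses are not known exactly. Their poses are not given: they have to be found in the camera images.
- grate_loop (a point): Middle of the top bar of the grate's lifting loop: an upside-down U of 9 mm round bar on the plate's centre, over the centre of mass, its straight top bar 52 mm long along the grate's x, 72 mm above the underside of the grate's feet and 44 mm above the plate's top. z up; axes as the pan's while the grate sits in it.
- grate_mid (a point): Centre of the stainless slatted grate, 38 mm above its feet's underside, 34 mm below the loop's bar; axes as grate_loop. Plate 120 (x) by 170 (y) by 4 mm, loose, 0.3 to 0.5 kg, on four feet 24 mm long, 16 mm thick at (+-48, +-46) mm. Two bushings of 11 mm bore, from 22 to 28 mm above the feet's underside, at (0, +-70) mm sit on the pan's pins with 1 mm play all round.
- pan: Stainless drip pan, fixed, 136 (x) by 186 (y) mm, 32 mm high, walls and floor 3 mm; origin at its underside's centre, z up, back (+x) to the dispenser. The grate's feet stand on its floor. Two 9 mm pins at (0, +-70) mm reach up to 64 mm; the grate is off them when 43 mm up. Knocked out of true, both pins lean alike up to 9 degrees to the pan's +x or -x: how far is not known.
- dispenser: Stainless push-pump syrup dispenser, loose, 1.3 kg, standing on the trolley close behind the pan: jar 110 mm in diameter, 189 mm high with its lid, black push knob on top up to 306 mm; origin at the centre of its underside, z up, its spout pointing along its -x, over the grate.
- spout (a point): Lower end of the dispenser's spout, a 14 mm tube hanging right over the loop's middle (within 5 mm), 112 mm above its bar, from an arm 44 mm higher that comes from the dispenser. A gripper standing upright on the loop would hit it: there is room to come from the pan's front (-x), the hand leaning towards the front some 35 to 45 degrees, closing across the bar.
- tray: Wooden serving tray, fixed, 285 (x) by 225 (y) mm, rim 42 mm high all round, walls and floor 8 mm; origin at the centre of its underside, z up. Empty inside, 269 by 209 mm, but for a cork liner fixed on its floor whose thickness is not known: its top lies 10 to 20 mm above the origin.
- mug: Copper-toned steel mug, loose, 89 mm in diameter, 92 mm high, handle reaching 79 mm from its axis to its +y, on a cork coaster 6 mm thick and 100 mm across; origin at the centre of its underside.
- tumbler: Cut-glass tumbler, loose, 80 mm in diameter, 95 mm high, about the middle of a freely turning black lazy susan 170 mm across; origin at the centre of its underside.

How it is judged:
By the outcome, as a careful person would: the job done as asked, in the order asked, and still so for the second after the job is handed in, with the robot touching nothing.
It also fails if it takes over 72 s, if anything falls off the work surface, if the arm or the gripper's body presses on something with over 40 N, if the wrist force passes 120 N, or if a joint passes its speed limit or range.

## Working session

There is one attempt and no reset: what is moved stays moved. The work goes in short steps, Python scripts to look and compute and a tool call to move; the robot and the scene stay as the last step left them, time stands still between calls to the robot, and variables do not carry over. Pictures are saved under pics/ and viewed, at most 10 in all, crops included, and the job is handed in when it is done.

Besides the shell and the picture viewer there is one more tool, called as name(argument=value, ...), one argument or row to a line, values as JSON. step_arm: Moves the arm, as the interface text tells. Its arguments: {"type":"object","properties":{"deltas":{"type":"array","items":{"type":"array","items":{"type":"number"}}},"newtons":{"type":"number"}},"required":["deltas"]}

```bash
mkdir -p pics; ls; cat > h.py <<'E'
from workcell import *
import numpy as np, cv2
def cloud(d):
    z=d["z_map"];K=np.array(d["K"]);T=np.array(d["world_from_camera"])
    v,u=np.mgrid[:z.shape[0],:z.shape[1]]
    P=np.stack([(u-K[0,2])/K[0,0]*z,(v-K[1,2])/K[1,1]*z,z],-1)
    W=P@T[:3,:3].T+T[:3,3]; W[z==0]=np.nan
    return W
E
python3 - <<'E'
from h import *
s=get_state();print({k:np.round(v,3) for k,v in s.items()})
for n in("scene","top"):
    d=read_camera(n);cv2.imwrite(f"pics/{n}0.png",d["image"][...,::-1]);np.savez(f"{n}0.npz",**d)
    print(n,np.round(d["K"],1).tolist(),np.round(d["world_from_camera"],3).tolist())
try: print(grasp_offset)
except Exception as e: print(e)
E
```

```text
pics
{'clock': np.float64(0.0), 'joint_pos': array([1.19 , 0.314, 0.045, 1.304, 0.   , 1.431]), 'qvel': array([ 0.001,  0.002, -0.001, -0.001,  0.001,  0.   ]), 'tau': array([ 0.0000e+00, -4.8063e+01,  2.9853e+01,  1.9000e-02, -0.0000e+00,
       -0.0000e+00]), 'tcp_pos': array([0.137, 0.558, 0.23 ]), 'orientation': array([-0.   ,  0.12 ,  0.993, -0.001]), 'wrist_force': array([-0.068, -0.472,  0.017]), 'ft_torque': array([-0.024,  0.037,  0.033]), 'grip_force': np.float64(0.0), 'finger_gap': np.float64(0.086)}
scene [[465.2, 0.0, 319.4], [0.0, 465.2, 205.5], [0.0, 0.0, 1.0]] [[-0.871, 0.404, -0.28, 0.907], [0.491, 0.724, -0.484, 0.582], [0.008, -0.559, -0.829, 1.056], [0.0, 0.0, 0.0, 1.0]]
top [[412.9, 0.0, 322.4], [0.0, 412.9, 199.0], [0.0, 0.0, 1.0]] [[-0.01, -0.981, 0.193, 0.418], [-0.999, 0.002, -0.044, 0.051], [0.043, -0.194, -0.98, 0.912], [0.0, 0.0, 0.0, 1.0]]
0.0187
```

View pics/scene0.png

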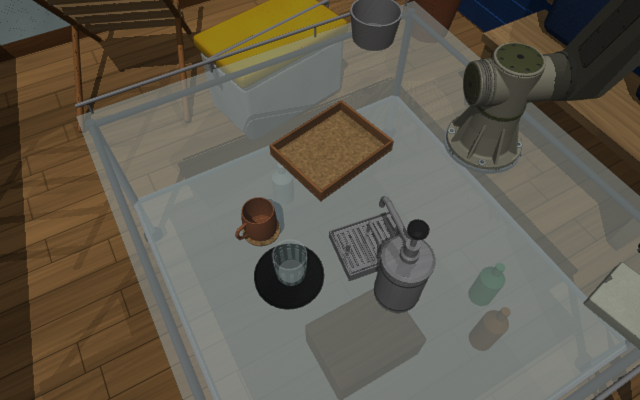

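View pics/top0.png

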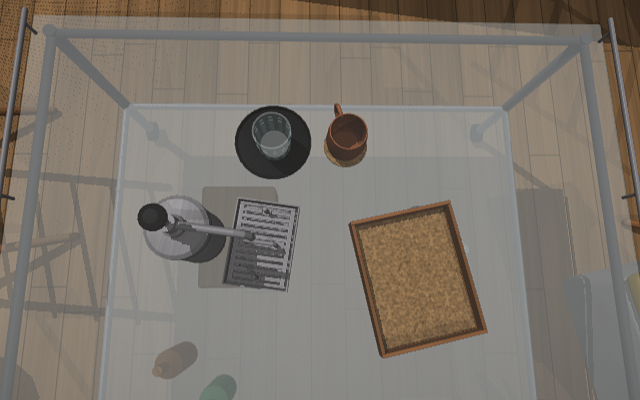

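The scene view shows the dispenser at (405,265), with its spout over the grate at (365,245). The tray is at (332,148), the mug at (258,218) and the tumbler at (290,262). In the top view, the pan corners are near (238,199), (299,206), (287,291) and (224,285). The tray corners are near (350,222), (449,202), (487,331) and (383,357). The pan's front faces the tray, towards world -y.

```bash
cat >> h.py <<'E'
def ray(d,u,v,z):
    K=np.array(d["K"]);T=np.array(d["world_from_camera"])
    r=T[:3,:3]@np.array([(u-K[0,2])/K[0,0],(v-K[1,2])/K[1,1],1]);o=T[:3,3]
    return o+r*(z-o[2])/r[2]
def rect(P):
    (c,s,a)=cv2.minAreaRect(np.ascontiguousarray(P[:,:2]*1000,dtype=np.float32));return np.round(c,1),np.round(s,1),round(a,1)
E
python3 - <<'E'
from h import *
t=np.load("top0.npz");s=np.load("scene0.npz")
for n,c,z in(("pan",[(238,199),(299,206),(287,291),(224,285)],.032),("tray",[(350,222),(449,202),(487,331),(383,357)],.042)):
    P=np.array([ray(t,*p,z) for p in c]);print(n,P.round(3)[:,:2].tolist(),P.mean(0).round(3),rect(P))
def mask(W,lo,hi): return np.all((W>lo)&(W<hi),-1)
for nm,d in(("top",t),("scene",s)):
    W=cloud(d)
    print(nm,"table z",np.nanmedian(W[mask(W,(.3,-.3,-.03),(.7,.4,.015))][:,2]) )
    P0=np.array([ray(t,*p,.032) for p in [(238,199),(299,206),(287,291),(224,285)]]).mean(0)
    T0=np.array([ray(t,*p,.042) for p in [(350,222),(449,202),(487,331),(383,357)]]).mean(0)
    for z in (W[...,2],):
        q=W[mask(W,(T0[0]-.2,T0[1]-.2,.034),(T0[0]+.2,T0[1]+.18,.05))];print(" tray rim",len(q),rect(q),np.median(q[:,2]))
        q=W[mask(W,(T0[0]-.07,T0[1]-.05,.0),(T0[0]+.07,T0[1]+.05,.05))];print(" liner z",np.percentile(q[:,2],[5,50,95]).round(4))
        q=W[mask(W,(P0[0]-.12,P0[1]-.12,.022),(P0[0]+.12,P0[1]+.085,.055))];print(" pan",len(q),rect(q),np.percentile(q[:,2],[5,50,95]).round(4))
        q=W[mask(W,(P0[0]-.12,P0[1]-.1,.055),(P0[0]+.12,P0[1]+.06,.1))];print(" loop",len(q),np.percentile(q,[5,50,95],0).round(4).tolist())
        q=W[mask(W,(P0[0]-.12,P0[1]-.1,.16),(P0[0]+.12,P0[1]+.06,.3))];print(" spout",len(q),np.percentile(q,[0,50,100],0).round(4).tolist())
        q=W[mask(W,(P0[0]-.15,P0[1]+.05,.06),(P0[0]+.15,P0[1]+.3,.4))];print(" disp",len(q),np.percentile(q,[1,50,99],0).round(4).tolist())
        q=q[q[:,2]>.27];print(" knob",len(q),q.mean(0) if len(q) else 0)
for nm,d in(("top",t),("scene",s)):
    im=d["image"][...,::-1]
    x,y,w,h=(130,180,180,120) if nm=="top" else (320,180,130,140)
    f=min(800/w,600/h);cv2.imwrite(f"pics/{nm}0c.png",cv2.resize(im[y:y+h,x:x+w],None,fx=4,fy=4,interpolation=cv2.INTER_CUBIC))
E
```

```text
pan [[0.592, 0.194], [0.576, 0.062], [0.397, 0.087], [0.411, 0.217]] [0.494 0.14  0.032] (array([493.6, 139.9]), array([132.2, 184.1]), 82.6)
tray [[0.54, -0.046], [0.582, -0.264], [0.312, -0.324], [0.266, -0.106]] [ 0.425 -0.185  0.042] (array([ 426., -185.]), array([281.4, 222.2]), 12.4)
top table z 0.0010489007841985032
 tray rim 2110 (array([ 426.2, -185.4]), array([285.7, 225.6]), 12.1) 0.04170485945538488
 liner z [0.01   0.0125 0.0151]
 pan 3603 (array([498.5, 151.9]), array([155.4, 186.1]), 81.6) [0.0277 0.0312 0.034 ]
 loop 169 [[0.4281, 0.1106, 0.061], [0.495, 0.1366, 0.0777], [0.5646, 0.17, 0.0808]]
 spout 355 [[0.487, 0.1361, 0.195], [0.4968, 0.1655, 0.2344], [0.5094, 0.1999, 0.24]]
 disp 4171 [[0.46, 0.1984, 0.0699], [0.5035, 0.2628, 0.1878], [0.566, 0.3238, 0.3072]]
 knob 662 [0.51269934 0.27365641 0.30332379]
scene table z 0.0009444233970477001
 tray rim 1057 (array([ 425.8, -184. ]), array([290.4, 229.6]), 12.2) 0.0406994483950891
 liner z [0.0086 0.0122 0.0159]
 pan 1910 (array([503.2, 142.3]), array([139.1, 173. ]), 82.3) [0.026  0.031  0.0353]
 loop 125 [[0.4918, 0.1162, 0.058], [0.4984, 0.1455, 0.0773], [0.5666, 0.1773, 0.0822]]
 spout 179 [[0.4894, 0.1408, 0.1932], [0.4989, 0.1698, 0.2334], [0.5085, 0.2001, 0.2413]]
 disp 3639 [[0.4637, 0.2026, 0.0648], [0.527, 0.2897, 0.1867], [0.5685, 0.3333, 0.3071]]
 knob 369 [0.51655914 0.28078515 0.30287586]
```

View pics/top0c.png

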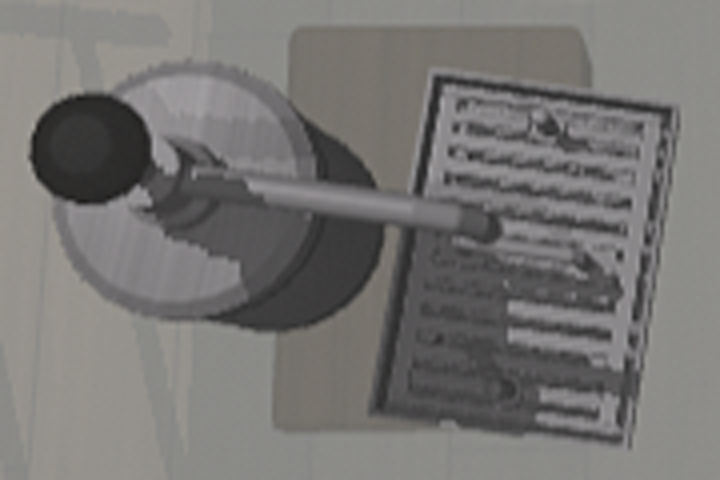

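View pics/scene0c.png

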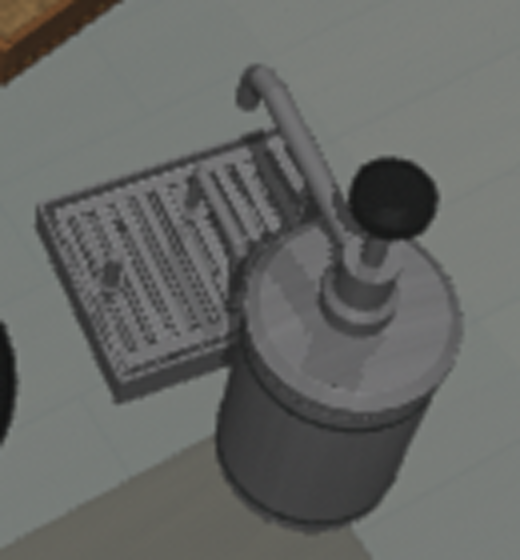

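The crops show the loop under the spout tip at crop pixel (490,228) in the top view. The pin tips are at (548,125) and (500,388) in the same crop. Next I'll refine the loop, pins and spout, and check the wrist camera mounting.

```bash
python3 - <<'E'
from h import *
t=np.load("top0.npz");s=np.load("scene0.npz")
c=np.array([.4955,.1405]);a=np.radians(82.4);R=np.array([[np.cos(a),np.sin(a)],[-np.sin(a),np.cos(a)]])
for nm,d in(("top",t),("scene",s)):
    W=cloud(d).reshape(-1,3);L=np.c_[(W[:,:2]-c)@R.T,W[:,2]]*1000
    def st(n,lo,hi):
        m=np.all((L>lo)&(L<hi),1);q=L[m];print(nm,n,len(q),np.percentile(q,[0,10,50,90,100],0).round(1).tolist() if len(q) else "")
        return q
    q=st("rim",(-80,-110,25),(75,110,34))
    print("   rim hist x edges",np.percentile(q,[1,99],0).round(1).tolist())
    st("plate front",(-80,-60,20),(-50,60,40))
    q=st("bar",(-40,-15,70),(50,15,90))
    st("pin+",(-30,55,48),(30,85,75)); st("pin-",(-30,-85,48),(30,-55,75))
    st("pin+top",(-30,55,60),(30,85,75)); st("pin-top",(-30,-85,60),(30,-55,75))
    st("spout",(-30,-20,170),(15,20,205)); st("arm",(-30,-20,210),(45,20,260))
d=read_camera("wrist");S=get_state();T=d["world_from_camera"];
from scipy.spatial.transform import Rotation as Ro
q=S["orientation"];Rt=Ro.from_quat([q[1],q[2],q[3],q[0]]).as_matrix()
print("cam in tool",(Rt.T@(T[:3,3]-S["tcp_pos"])).round(3),(Rt.T@T[:3,:3]).round(2).tolist());print("tool",Rt.round(2).tolist())
# target: 
xp=np.array([np.cos(a),np.sin(a),0]);yp=np.array([-np.sin(a),np.cos(a),0])
for th in (45,):
    z=np.sin(np.radians(th))*xp-np.cos(np.radians(th))*np.array([0,0,1]);y=-yp;Rg=np.c_[np.cross(y,z),y,z]
    print(Rg.round(2).tolist(), "rotvec total",np.degrees(Ro.from_matrix(Rg@Rt.T).as_rotvec()).round(2))
E
```

```text
top rim 3357 [[-67.1, -95.1, 25.0], [-53.1, -74.3, 28.9], [-0.4, 4.1, 31.1], [56.7, 72.3, 33.0], [71.0, 92.4, 34.0]]
   rim hist x edges [[-65.4, -93.2, 25.9], [69.1, 90.4, 33.8]]
top plate front 315 [[-66.8, -59.6, 22.1], [-65.2, -48.1, 29.1], [-55.9, -0.4, 31.4], [-51.2, 47.9, 33.5], [-50.0, 59.8, 36.0]]
top bar 129 [[-32.3, -5.2, 70.3], [-26.6, -3.8, 75.3], [-4.2, 0.0, 78.3], [25.6, 2.7, 80.5], [35.0, 3.6, 82.1]]
top pin+ 22 [[-0.1, 64.4, 48.9], [0.5, 66.0, 53.5], [3.6, 68.7, 62.4], [6.5, 72.3, 65.4], [8.9, 72.8, 65.8]]
top pin- 21 [[-1.9, -74.3, 48.2], [-1.8, -73.7, 51.0], [1.2, -69.9, 63.2], [5.3, -67.5, 65.0], [5.8, -67.1, 67.0]]
top pin+top 17 [[0.5, 64.7, 60.9], [0.7, 66.3, 61.2], [4.4, 68.8, 62.8], [6.8, 72.4, 65.6], [8.9, 72.8, 65.8]]
top pin-top 14 [[-0.7, -73.9, 60.2], [-0.5, -73.6, 62.3], [2.3, -70.9, 63.9], [5.3, -68.0, 65.4], [5.8, -67.4, 67.0]]
top spout 13 [[-4.7, -3.6, 195.0], [-4.2, -1.8, 196.2], [-2.8, 4.4, 200.4], [0.4, 8.5, 203.1], [2.1, 8.9, 204.1]]
top arm 261 [[-2.9, -5.3, 211.6], [1.9, -3.2, 223.2], [20.1, 2.3, 234.3], [39.6, 7.4, 237.9], [44.7, 8.9, 240.0]]
[... 577 characters left out ...]
 -73.7, 50.4], [6.3, -71.2, 59.0], [8.0, -67.9, 63.9], [8.8, -66.1, 64.9]]
scene pin+top 0 
scene pin-top 9 [[1.5, -72.8, 61.3], [2.7, -72.2, 61.5], [4.7, -70.0, 62.8], [6.8, -67.5, 64.8], [7.9, -66.1, 64.9]]
scene spout 18 [[0.6, -4.2, 193.2], [3.2, -3.4, 193.6], [9.0, -0.6, 199.6], [11.3, 5.1, 202.8], [12.0, 6.7, 203.8]]
scene arm 111 [[2.4, -4.7, 210.0], [7.6, -3.3, 220.0], [25.6, -0.3, 234.2], [41.2, 5.7, 237.9], [44.9, 9.5, 241.3]]
cam in tool [ 0.073  0.002 -0.142] [[-0.0, -0.96, -0.29], [1.0, -0.0, 0.0], [-0.0, -0.29, 0.96]]
tool [[-0.97, 0.24, -0.0], [0.24, 0.97, -0.0], [0.0, -0.0, -1.0]]
[[0.09, 0.99, 0.09], [0.7, -0.13, 0.7], [0.71, -0.0, -0.71]] rotvec total [ 40.58  27.59 -79.16]
```

step_arm(
  deltas=[
    [20,-35,4,0,0,6,0.2],
    [20,-35,4,0,0,6,0.2],
    [20,-35,4,0,0,6,0.2],
    [20,-35,4,0,0,6,0.2],
  ],
  newtons=70,
)

```text
clock: 0.55
tcp_pos: [0.2174, 0.417, 0.2471]
orientation: [-0.0, -0.091, 0.996, -0.0]
wrist_force: [0.1, 0.5, 0.2]
finger_gap: 0.0511
grip_force: 0.0
```

step_arm(
  deltas=[
    [20,-35,4,0,0,6,0.2],
    [20,-35,4,0,0,6,0.2],
    [20,-35,4,0,0,6,0.2],
    [20,-35,4,0,0,6,0.2],
  ],
)

```text
clock: 0.95
tcp_pos: [0.2974, 0.2769, 0.2634]
orientation: [0.0, -0.296, 0.955, 0.0]
wrist_force: [0.3, 0.0, 0.5]
finger_gap: 0.0513
grip_force: 0.0
```

step_arm(
  deltas=[
    [15,-35,0,0,0,6,0.2],
    [15,-35,0,0,0,6,0.2],
    [15,-35,0,0,0,6,0.2],
    [15,-35,0,0,0,6,0.2],
  ],
)

```text
clock: 1.35
tcp_pos: [0.3573, 0.1369, 0.2633]
orientation: [0.0, -0.488, 0.873, 0.0]
wrist_force: [1.1, 0.1, -0.2]
finger_gap: 0.0511
grip_force: 0.0
```

step_arm(
  deltas=[
    [15,-35,0,0,0,6,0.2],
    [15,-35,0,0,0,6,0.2],
    [15,-35,0,0,0,6,0.2],
    [15,-35,0,0,0,6,0.2],
  ],
)

```text
clock: 1.75
tcp_pos: [0.4173, -0.0031, 0.2633]
orientation: [0.0, -0.659, 0.752, 0.0]
wrist_force: [0.8, 1.0, 0.5]
finger_gap: 0.0512
grip_force: 0.0
```

step_arm(
  deltas=[
    [0,0,0,7.43,-0.99,0,0.2],
    [0,0,0,7.43,-0.99,0,0.2],
    [0,0,0,7.43,-0.99,0,0.2],
    [0,0,0,7.43,-0.99,0,0.2],
  ],
)

```text
clock: 2.15
tcp_pos: [0.4176, -0.002, 0.2642]
orientation: [0.197, -0.635, 0.727, 0.171]
wrist_force: [-0.1, 0.5, -0.7]
finger_gap: 0.0513
grip_force: 0.0
```

step_arm(
  deltas=[
    [0,0,0,7.43,-0.99,0,0.2],
    [0,0,0,7.43,-0.99,0,0.2],
    [0,0,0,0,0,0,0.2],
  ],
)

```text
clock: 2.45
tcp_pos: [0.4167, -0.0032, 0.2608]
orientation: [0.287, -0.604, 0.698, 0.256]
wrist_force: [-1.3, 0.4, 0.2]
finger_gap: 0.0513
grip_force: 0.0
```

step_arm(
  deltas=[
    [23,24,-38,0,0,0,0.2],
    [23,24,-38,0,0,0,0.2],
    [23,24,-38,0,0,0,0.2],
    [0,0,0,0,0,0,0.2],
    [0,0,0,0,0,0,0.2],
  ],
)

```text
clock: 2.95
tcp_pos: [0.4848, 0.0712, 0.1506]
orientation: [0.286, -0.608, 0.696, 0.253]
wrist_force: [-0.0, -0.4, 0.5]
finger_gap: 0.0512
grip_force: 0.0
```

```bash
cat >> h.py <<'E'
def wcloud(d):
    z=d["z_map"];K=np.array(d["K"]);T=np.array(d["world_from_camera"])
    v,u=np.mgrid[:z.shape[0],:z.shape[1]]
    x=(u-K[0,2])/K[0,0];y=(v-K[1,2])/K[1,1];th=np.hypot(x,y);k=np.tan(th)/np.maximum(th,1e-9)
    W=np.stack([x*k*z,y*k*z,z],-1)@T[:3,:3].T+T[:3,3];W[(z==0)|(th>1.4)]=np.nan
    return W
c=np.array([.4955,.1405]);a=np.radians(82.4);R2=np.array([[np.cos(a),np.sin(a)],[-np.sin(a),np.cos(a)]])
def loc(W): return np.c_[(W[:,:2]-c)@R2.T,W[:,2]]*1000
E
python3 - <<'E'
from h import *
d=read_camera("wrist");np.savez("w1.npz",**d);cv2.imwrite("pics/w1.png",d["image"][...,::-1])
L=loc(wcloud(d).reshape(-1,3))
def st(n,lo,hi):
    q=L[np.all((L>lo)&(L<hi),1)];print(n,len(q),np.percentile(q,[0,5,50,95,100],0).round(1).tolist() if len(q) else "")
st("bar",(-40,-15,70),(50,15,90));st("plate",(-70,-95,29),(70,95,36))
st("pin+",(-30,55,45),(30,85,75)); st("pin-",(-30,-85,45),(30,-55,75));st("pin+t",(-30,55,60),(30,85,75)); st("pin-t",(-30,-85,60),(30,-55,75));
st("spout",(-30,-20,170),(25,20,205));st("rimfront",(-85,-80,5),(-60,80,34))
s=get_state();print(s["tcp_pos"],s["orientation"],s["joint_pos"].round(2),s["wrist_force"])
E
```

```text
bar 488 [[-30.8, -4.7, 70.0], [-29.3, -3.9, 71.8], [-10.7, -0.0, 78.2], [25.7, 3.8, 79.8], [32.7, 4.9, 80.4]]
plate 12713 [[-65.7, -94.0, 29.0], [-62.8, -81.8, 29.7], [-24.0, -1.5, 31.1], [59.9, 82.1, 32.4], [70.0, 94.2, 36.0]]
pin+ 209 [[1.1, 64.7, 45.0], [1.9, 65.7, 45.7], [3.6, 68.8, 56.1], [7.5, 73.2, 64.3], [9.6, 73.8, 64.9]]
pin- 212 [[-0.5, -74.0, 45.0], [0.1, -73.1, 46.5], [1.8, -69.1, 56.4], [5.7, -66.1, 64.2], [8.1, -65.6, 64.9]]
pin+t 68 [[1.6, 65.7, 60.0], [2.3, 65.9, 60.3], [4.7, 69.1, 63.1], [8.6, 72.6, 64.7], [9.6, 73.7, 64.9]]
pin-t 67 [[0.4, -73.6, 60.1], [0.7, -72.9, 60.8], [2.9, -69.3, 63.3], [7.2, -66.2, 64.7], [8.1, -65.8, 64.9]]
spout 70 [[-2.4, -3.2, 187.9], [-1.7, -1.8, 188.0], [0.6, 2.4, 189.8], [3.4, 6.6, 191.7], [3.7, 8.0, 191.7]]
rimfront 5175 [[-65.9, -79.9, 5.0], [-64.5, -71.6, 6.7], [-63.1, -0.5, 21.0], [-61.5, 71.0, 32.2], [-60.0, 79.9, 33.8]]
[0.48528531 0.07032476 0.15135352] [ 0.28679684 -0.60813086  0.69590701  0.25226549] [-0.46  0.33 -0.38  1.17  0.73 -2.02] [-0.31817426  0.36405378 -0.41438825]
```

View pics/w1.png

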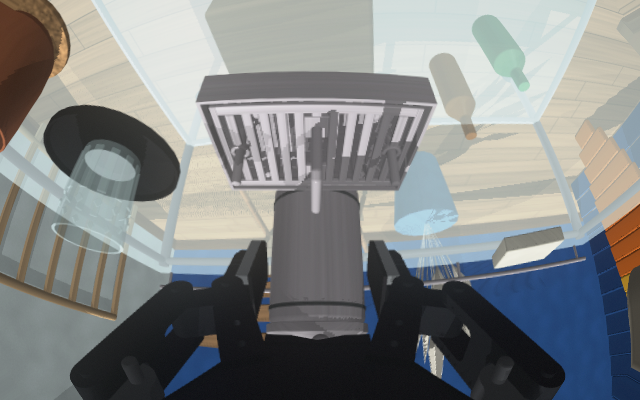

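The wrist view shows the grate at (315,130), with its loop bar near (315,170) and the spout at (316,190). The fingers straddle the bar and the path is clear. I'll get the pin lean and check that the arm has settled.

```bash
python3 - <<'E'
from h import *
L=loc(wcloud(np.load("w1.npz")).reshape(-1,3))
for y0 in(69.5,-69.5):
    q=L[(abs(L[:,1]-y0)<2.5)&(abs(L[:,0]-3)<10)&(L[:,2]>38)&(L[:,2]<62)]
    p=np.polyfit(q[:,2],q[:,0],1);r=q[:,0]-np.polyval(p,q[:,2]);q=q[abs(r)<2];p=np.polyfit(q[:,2],q[:,0],1)
    print(y0,len(q),"slope deg",np.degrees(np.arctan(p[0])),"front at z0,25,64",np.polyval(p,[3,25,64]).round(1))
for z in (72,75,78): 
    q=L[(abs(L[:,1])<6)&(L[:,2]>z-1.5)&(L[:,2]<z+1.5)&(abs(L[:,0])<40)];print(z,np.percentile(q,[2,98],0).round(1).tolist())
q=L[(L[:,2]>10)&(L[:,2]<28)&(L[:,0]<-55)&(L[:,0]>-75)&(abs(L[:,1])<80)];p=np.polyfit(q[:,1],q[:,0],1);print("front wall",p)
s=get_state();print(s["tcp_pos"].round(4),s["orientation"].round(3),s["qvel"].round(3))
E
```

```text
69.5 131 slope deg 2.074996896742884 front at z0,25,64 [1.  1.8 3.2]
-69.5 133 slope deg 2.7436949563462116 front at z0,25,64 [-1.4 -0.3  1.5]
72 [[-30.5, -3.7, 70.6], [-26.3, 3.8, 73.4]]
75 [[-29.3, -3.7, 73.5], [3.2, 4.8, 76.4]]
78 [[-25.9, -4.5, 76.7], [30.4, 4.0, 79.5]]
front wall [ 1.18574853e-02 -6.31469303e+01]
[0.4853 0.0703 0.1514] [ 0.287 -0.608  0.696  0.252] [-0.025 -0.013  0.014  0.006  0.005 -0.006]
```

step_arm(
  deltas=[
    [2,16,-17,0,0,0,0.2],
    [2,16,-17,0,0,0,0.2],
    [2,16,-17,0,0,0,0.2],
    [2,16,-17,0,0,0,0.2],
    [0,0,0,0,0,0,0.2],
  ],
)

```text
clock: 3.5
tcp_pos: [0.4926, 0.1343, 0.0825]
orientation: [0.287, -0.608, 0.696, 0.253]
wrist_force: [-0.3, -0.2, -0.4]
finger_gap: 0.0514
grip_force: 0.0
```

step_arm(
  deltas=[
    [2,9,-10,0,0,0,0.2],
    [2,9,-10,0,0,0,0.2],
    [0,0,0,0,0,0,0.2],
    [0,0,0,0,0,0,0.2],
    [0,0,0,0,0,0,0.2],
  ],
)

```text
clock: 4.0
tcp_pos: [0.4983, 0.1508, 0.0635]
orientation: [0.288, -0.607, 0.696, 0.252]
wrist_force: [-1.6, -0.9, 0.4]
finger_gap: 0.0511
grip_force: 0.0
```

step_arm(
  deltas=[
    [-1,1,-1,0,0,0,0.2],
    [0,0,0,0,0,0,-0.4],
    [0,0,0,0,0,0,-0.6],
    [0,0,0,0,0,0,-0.7],
    [0,0,0,0,0,0,-1],
  ],
  newtons=25,
)

```text
clock: 4.5
tcp_pos: [0.4964, 0.1528, 0.0614]
orientation: [0.287, -0.607, 0.696, 0.253]
wrist_force: [-1.2, -1.6, 0.6]
finger_gap: 0.008
grip_force: 24.3
```

step_arm(
  deltas=[
    [0,0,0,0,0,0,-1],
    [0,0,0,0,0,0,-1],
    [0,0,0,0,0,0,-1],
    [0,0,0,0,0,0,-1],
  ],
)

```text
clock: 4.9
tcp_pos: [0.4964, 0.1528, 0.0615]
orientation: [0.287, -0.607, 0.696, 0.253]
wrist_force: [-1.8, -1.9, 1.6]
finger_gap: 0.008
grip_force: 24.4
```

```bash
cat > m.py <<'E'
from h import *
def L(): return loc(wcloud(read_camera("wrist")).reshape(-1,3))
s=get_state();f=s["wrist_force"];print("tcp",s["tcp_pos"].round(4),s["orientation"].round(3),"local",((s["tcp_pos"][:2]-c)@R2.T*1000).round(1),"F local x,y,z",(R2@f[:2]).round(1),f[2].round(1),"T",s["ft_torque"].round(2),s["finger_gap"].round(4),s["grip_force"].round(1))
E
python3 m.py; python3 - <<'E'
from h import *
d=read_camera("wrist");cv2.imwrite("pics/w2.png",d["image"][...,::-1])
E
```

```text
Traceback (most recent call last):
  File "m.py", line 3, in <module>
    s=get_state();f=s["wrist_force"];print("tcp",s["tcp_pos"].round(4),s["orientation"].round(3),"local",((s["tcp_pos"][:2]-c)@R2.T*1000).round(1),"F local x,y,z",(R2@f[:2]).round(1),f[2].round(1),"T",s["ft_torque"].round(2),s["finger_gap"].round(4),s["grip_force"].round(1))
                                                                                                                                                                                                                                 ^^^^^^^^^^^^^^^^^^^^^
AttributeError: 'float' object has no attribute 'round'
```

View pics/w2.png

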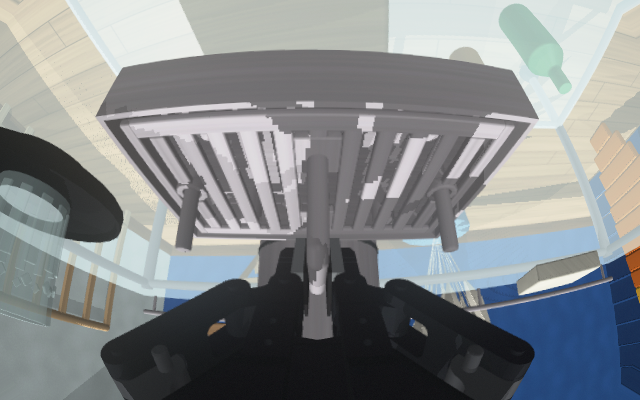

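The fingers hold the loop bar at about (318,265), and both pins are visible at (187,215) and (447,215). I'll firm up the grip and lift slowly, following the slight lean.

step_arm(
  deltas=[
    [0,0,0,0,0,0,-1],
    [0,0,0,0,0,0,-1],
    [0,0,1,0,0,0,-1],
    [0,0.1,1,0,0,0,-1],
    [0,0,0,0,0,0,-1],
  ],
  newtons=65,
)

```text
clock: 5.45
tcp_pos: [0.4961, 0.1528, 0.0629]
orientation: [0.287, -0.608, 0.696, 0.253]
wrist_force: [-0.1, 0.1, -5.0]
finger_gap: 0.0073
grip_force: 63.4
```

step_arm(
  deltas=[
    [0,0,1,0,0,0,-1],
    [0,0.1,1,0,0,0,-1],
    [0,0.1,1,0,0,0,-1],
    [0,0,1,0,0,0,-1],
    [0,0,0,0,0,0,-1],
  ],
)

```text
clock: 5.95
tcp_pos: [0.4966, 0.153, 0.0676]
orientation: [0.287, -0.608, 0.696, 0.252]
wrist_force: [-0.3, -0.3, -4.7]
finger_gap: 0.0067
grip_force: 63.4
```

```bash
sed -i 's/s\["finger_gap"\].round(4),s\["grip_force"\].round(1)/s["finger_gap"],s["grip_force"]/; s/f\[2\].round(1)/f[2]/' m.py; python3 m.py
```

```text
tcp [0.4966 0.153  0.0676] [ 0.287 -0.608  0.696  0.252] local [12.6  0.6] F local x,y,z [-0.3  0.2] -4.746118983669766 T [-1.27  0.17  0.03] 0.006745472642733218 63.41429114341736
```

step_arm(
  deltas=[
    [0,0,1,0,0,0,-1],
    [0,0.1,1,0,0,0,-1],
    [0,0,1,0,0,0,-1],
    [0,0.1,1,0,0,0,-1],
    [0,0,1,0,0,0,-1],
  ],
)

```text
clock: 6.45
tcp_pos: [0.4965, 0.1533, 0.0725]
orientation: [0.287, -0.607, 0.696, 0.253]
wrist_force: [-0.3, 0.7, -4.4]
finger_gap: 0.0075
grip_force: 63.4
```

step_arm(
  deltas=[
    [0,0.1,1,0,0,0,-1],
    [0,0,1,0,0,0,-1],
    [0,0.1,1,0,0,0,-1],
    [0,0,1,0,0,0,-1],
    [0,0,0,0,0,0,-1],
  ],
)

```text
clock: 6.95
tcp_pos: [0.4966, 0.1534, 0.0766]
orientation: [0.287, -0.607, 0.696, 0.252]
wrist_force: [0.2, -0.5, -4.7]
finger_gap: 0.007
grip_force: 63.4
```

```bash
cat >> m.py <<'E'
P=L()
q=P[(P[:,0]<-40)&(P[:,0]>-62)&(abs(P[:,1])<75)&(P[:,2]>29)&(P[:,2]<110)]
# grate plate plane from top points
best=None
rng=np.random.default_rng(0);Q=P[(abs(P[:,0])<62)&(abs(P[:,1])<85)&(P[:,2]>24)&(P[:,2]<85)]
for _ in range(400):
    t=Q[rng.choice(len(Q),3,False)];n=np.cross(t[1]-t[0],t[2]-t[0]);n/=np.linalg.norm(n)+1e-9
    if abs(n[2])<.95: continue
    m=abs((Q-t[0])@n)<1.0
    if best is None or m.sum()>best.sum(): best=m
A=Q[best];k=np.linalg.lstsq(np.c_[A[:,:2],np.ones(len(A))],A[:,2],rcond=None)[0]
print("plane n",len(A),"tilt deg x,y",np.degrees(k[:2]).round(2),"z0",k[2].round(1),"extent",np.percentile(A,[1,99],0).round(1)[:,:2].tolist())
E
python3 m.py
```

```text
tcp [0.4966 0.1534 0.0766] [ 0.287 -0.607  0.696  0.252] local [13.   0.7] F local x,y,z [-0.5 -0.3] -4.698048213184289 T [-1.22  0.15  0.02] 0.007004650942006202 63.3974289894104
plane n 24150 tilt deg x,y [-0.08 -0.16] z0 46.0 extent [[-55.0, -82.9], [59.7, 82.5]]
```

The grate is rising level and free, with only its weight on the wrist. Continuing the lift.

step_arm(
  deltas=[
    [0,0.1,1.5,0,0,0,-1],
    [0,0,1.5,0,0,0,-1],
    [0,0.1,1.5,0,0,0,-1],
    [0,0,1.5,0,0,0,-1],
    [0,0.1,1.5,0,0,0,-1],
  ],
)

```text
clock: 7.5
tcp_pos: [0.4965, 0.1537, 0.0841]
orientation: [0.287, -0.607, 0.696, 0.252]
wrist_force: [-0.2, 0.5, -4.9]
finger_gap: 0.007
grip_force: 63.4
```

step_arm(
  deltas=[
    [0,0.1,1.5,0,0,0,-1],
    [0,0,1.5,0,0,0,-1],
    [0,0.1,1.5,0,0,0,-1],
    [0,0,0,0,0,0,-1],
  ],
)

```text
clock: 7.9
tcp_pos: [0.4966, 0.1539, 0.0887]
orientation: [0.287, -0.608, 0.696, 0.252]
wrist_force: [0.3, 0.8, -5.1]
finger_gap: 0.0072
grip_force: 63.4
```

```bash
python3 m.py
```

```text
tcp [0.4966 0.1539 0.0887] [ 0.287 -0.608  0.696  0.252] local [13.5  0.7] F local x,y,z [ 0.8 -0.2] -5.102080377616375 T [-1.3   0.17 -0.05] 0.007181399511612105 63.414376974105835
plane n 24399 tilt deg x,y [-0.06 -0.16] z0 58.1 extent [[-54.4, -83.1], [59.8, 82.6]]
```

step_arm(
  deltas=[
    [0,0.1,1.5,0,0,0,-1],
    [0,0.1,1.5,0,0,0,-1],
    [0,0.1,1.5,0,0,0,-1],
    [0,0.1,1.5,0,0,0,-1],
    [0,0,0,0,0,0,-1],
  ],
)

```text
clock: 8.45
tcp_pos: [0.4966, 0.1543, 0.0947]
orientation: [0.287, -0.607, 0.696, 0.252]
wrist_force: [0.5, -0.7, -5.1]
finger_gap: 0.0071
grip_force: 63.4
```

step_arm(
  deltas=[
    [0,0.1,1.5,0,0,0,-1],
    [0,0.1,1.5,0,0,0,-1],
    [0,0.1,1.5,0,0,0,-1],
    [0,0.1,1.5,0,0,0,-1],
    [0,0,0,0,0,0,-1],
  ],
)

```text
clock: 8.95
tcp_pos: [0.4966, 0.1547, 0.1007]
orientation: [0.287, -0.607, 0.696, 0.252]
wrist_force: [0.6, -0.5, -4.6]
finger_gap: 0.0068
grip_force: 63.4
```

step_arm(
  deltas=[
    [0,0.1,1.5,0,0,0,-1],
    [0,0.1,1.5,0,0,0,-1],
    [0,0.1,1.5,0,0,0,-1],
    [0,0.1,1.5,0,0,0,-1],
    [0,0,0,0,0,0,-1],
  ],
)

```text
clock: 9.45
tcp_pos: [0.4966, 0.1551, 0.1066]
orientation: [0.287, -0.607, 0.696, 0.252]
wrist_force: [-0.1, 0.1, -5.2]
finger_gap: 0.0071
grip_force: 63.4
```

```bash
sed -i 's/<85)\]/<105)]/' m.py; python3 m.py; python3 - <<'E'
from h import *
d=read_camera("wrist");cv2.imwrite("pics/w3.png",d["image"][...,::-1])
E
```

```text
tcp [0.4966 0.1551 0.1066] [ 0.287 -0.607  0.696  0.252] local [14.6  0.8] F local x,y,z [0.1 0.1] -5.24268625737114 T [-1.28  0.16  0.01] 0.007090002160984602 63.41642618179321
plane n 24368 tilt deg x,y [-0.09 -0.16] z0 76.1 extent [[-53.3, -83.0], [59.6, 82.8]]
```

View pics/w3.png

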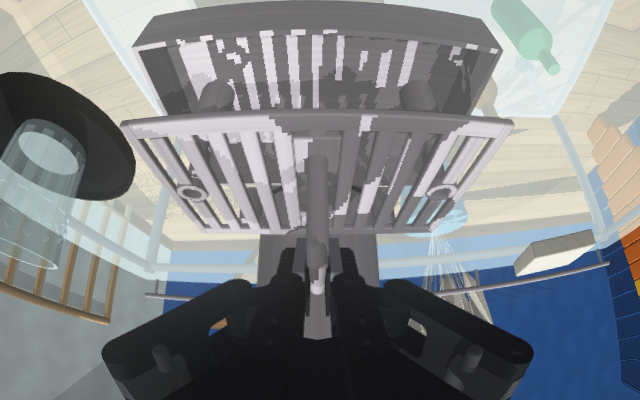

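The grate is off the pins: the empty bushings are visible at (192,193) and (443,191), and it is level. I'll raise it slightly, draw it out to the front and carry it to the tray.

step_arm(
  deltas=[
    [0,0,2,0,0,0,-1],
    [0,0,2,0,0,0,-1],
    [-1,-6,0,0,0,0,-1],
    [-1,-9,0,0,0,0,-1],
    [-2,-12,0,0,0,0,-1],
  ],
)

```text
clock: 10.05
tcp_pos: [0.4924, 0.1276, 0.1105]
orientation: [0.287, -0.608, 0.696, 0.252]
wrist_force: [0.5, -0.1, -4.4]
finger_gap: 0.0069
grip_force: 63.4
```

step_arm(
  deltas=[
    [-2,-14,2,0,0,0,-1],
    [-3,-15,4,0,0,0,-1],
    [-3,-15,4,0,0,0,-1],
    [-3,-15,4,0,0,0,-1],
    [-3,-15,4,0,0,0,-1],
  ],
)

```text
clock: 10.55
tcp_pos: [0.4785, 0.0527, 0.1286]
orientation: [0.288, -0.607, 0.696, 0.252]
wrist_force: [0.1, 0.3, -5.7]
finger_gap: 0.0071
grip_force: 63.4
```

step_arm(
  deltas=[
    [-4,-17,4,0,0,0,-1],
    [-4,-17,2,0,0,0,-1],
    [-4,-17,0,0,0,0,-1],
    [-4,-17,0,0,0,0,-1],
    [-4,-17,0,0,0,0,-1],
  ],
)

```text
clock: 11.05
tcp_pos: [0.4586, -0.0325, 0.1344]
orientation: [0.288, -0.607, 0.696, 0.252]
wrist_force: [0.7, 0.8, -4.6]
finger_gap: 0.0071
grip_force: 63.4
```

```bash
python3 - <<'E'
from h import *
s=get_state();print(s["tcp_pos"].round(4),s["orientation"].round(3),s["joint_pos"].round(2),s["wrist_force"].round(1),s["finger_gap"])
E
```

```text
[ 0.4586 -0.0325  0.1344] [ 0.288 -0.607  0.696  0.252] [-0.68  0.42 -0.32  1.31  0.65 -2.27] [ 0.7  0.8 -4.6] 0.007126282232746305
```

step_arm(
  deltas=[
    [-4,-18,0,0,0,1.2,-1],
    [-4,-18,0,0,0,1.2,-1],
    [-4,-18,0,0,0,1.2,-1],
    [-4,-18,0,0,0,1.2,-1],
    [-4,-18,0,0,0,1.2,-1],
  ],
)

```text
clock: 11.55
tcp_pos: [0.4386, -0.1227, 0.1343]
orientation: [0.274, -0.643, 0.663, 0.267]
wrist_force: [-0.2, 0.5, -5.2]
finger_gap: 0.007
grip_force: 63.4
```

step_arm(
  deltas=[
    [-4,-18,0,0,0,1.2,-1],
    [-4,-16,0,0,0,1.2,-1],
    [-4,-12,0,0,0,1.2,-1],
    [-1,-5,0,0,0,0,-1],
    [0,0,0,0,0,0,-1],
  ],
)

```text
clock: 12.05
tcp_pos: [0.4257, -0.173, 0.1341]
orientation: [-0.266, 0.663, -0.644, -0.275]
wrist_force: [0.3, 0.5, -5.1]
finger_gap: 0.0072
grip_force: 63.4
```

```bash
python3 - <<'E'
from h import *
s=get_state();print(s["tcp_pos"].round(4),s["orientation"].round(3),s["joint_pos"].round(2),s["wrist_force"].round(1),s["finger_gap"])
for n in("top","scene"):
    d=read_camera(n);cv2.imwrite(f"pics/{n}4.png",d["image"][...,::-1])
    W=cloud(d).reshape(-1,3);zt=.107
    q=W[(W[:,0]>.28)&(W[:,0]<.6)&(W[:,1]>-.32)&(W[:,1]<-.04)&(abs(W[:,2]-zt)<.006)];print(n,len(q),rect(q),np.median(q[:,2]))
    A=np.linalg.lstsq(np.c_[q[:,:2],np.ones(len(q))],q[:,2],rcond=None)[0];print("tilt",np.degrees(A[:2]))
E
```

```text
[ 0.4257 -0.173   0.1341] [-0.266  0.663 -0.644 -0.275] [-0.87  0.61 -0.03  1.59  0.46 -2.63] [ 0.3  0.5 -5.1] 0.007243358769019264
top 2956 (array([ 427.8, -183.3]), array([170.2, 120.8]), 1.7) 0.10372350726530405
tilt [ 0.07577888 -0.02355798]
scene 1188 (array([ 426.7, -179.7]), array([171.6, 123.5]), 1.5) 0.10377222561667448
tilt [0.12852336 0.15902711]
```

View pics/scene4.png

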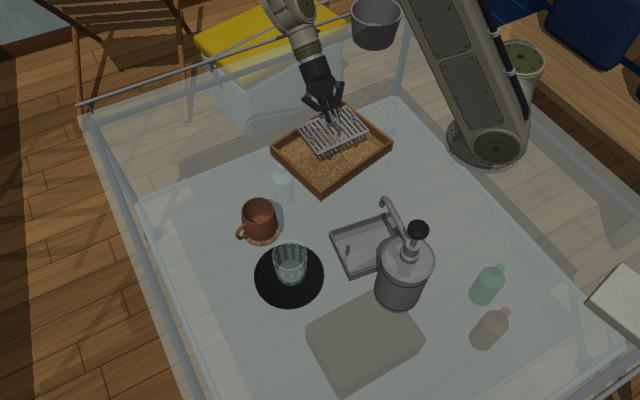

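The grate is held level over the centre of the tray, at (333,130) in the scene view. The dispenser, mug and tumbler haven't moved. Lowering now.

step_arm(
  deltas=[
    [0,-1,-12,0,0,0,-1],
    [0,-1,-12,0,0,0,-1],
    [0,0,-12,0,0,0,-1],
    [0,0,-10,0,0,0,-1],
    [0,0,-6,0,0,0,-1],
  ],
)

```text
clock: 12.65
tcp_pos: [0.4251, -0.1733, 0.0811]
orientation: [-0.265, 0.663, -0.643, -0.277]
wrist_force: [-0.2, -0.4, -5.5]
finger_gap: 0.0068
grip_force: 63.5
```

step_arm(
  deltas=[
    [0,0,-2,0,0,0,-1],
    [0,0,-1.5,0,0,0,-1],
    [0,0,-1,0,0,0,-1],
    [0,0,-1,0,0,0,-1],
    [0,0,0,0,0,0,-1],
  ],
)

```text
clock: 13.15
tcp_pos: [0.4256, -0.174, 0.0771]
orientation: [-0.265, 0.664, -0.643, -0.275]
wrist_force: [-0.2, -0.7, -4.6]
finger_gap: 0.0068
grip_force: 63.5
```

step_arm(
  deltas=[
    [0,0,-0.7,0,0,0,-1],
    [0,0,-0.7,0,0,0,-1],
    [0,0,0,0,0,0,-1],
  ],
)

```text
clock: 13.45
tcp_pos: [0.4255, -0.1738, 0.0755]
orientation: [-0.265, 0.664, -0.643, -0.276]
wrist_force: [0.8, -0.5, -5.6]
finger_gap: 0.0071
grip_force: 63.5
```

step_arm(
  deltas=[
    [0,0,-0.7,0,0,0,-1],
    [0,0,-0.7,0,0,0,-1],
    [0,0,0,0,0,0,-1],
  ],
)

```text
clock: 13.75
tcp_pos: [0.4254, -0.1738, 0.074]
orientation: [-0.265, 0.664, -0.643, -0.276]
wrist_force: [-0.0, 0.8, -4.9]
finger_gap: 0.0069
grip_force: 63.5
```

step_arm(
  deltas=[
    [0,0,-0.7,0,0,0,-1],
    [0,0,-0.7,0,0,0,-1],
    [0,0,0,0,0,0,-1],
  ],
)

```text
clock: 14.05
tcp_pos: [0.4255, -0.1738, 0.0726]
orientation: [-0.265, 0.664, -0.643, -0.276]
wrist_force: [-0.4, -0.2, -4.3]
finger_gap: 0.0069
grip_force: 63.5
```

step_arm(
  deltas=[
    [0,0,-0.6,0,0,0,-1],
    [0,0,-0.5,0,0,0,-1],
    [0,0,0,0,0,0,-1],
  ],
)

```text
clock: 14.35
tcp_pos: [0.4255, -0.1738, 0.0716]
orientation: [-0.265, 0.664, -0.643, -0.276]
wrist_force: [0.0, -0.3, -4.8]
finger_gap: 0.0069
grip_force: 63.5
```

step_arm(
  deltas=[
    [0,0,-0.4,0,0,0,-1],
    [0,0,0,0,0,0,-1],
  ],
)

```text
clock: 14.55
tcp_pos: [0.4254, -0.1738, 0.0712]
orientation: [-0.265, 0.664, -0.643, -0.276]
wrist_force: [0.5, 0.7, -4.8]
finger_gap: 0.0069
grip_force: 63.5
```

step_arm(
  deltas=[
    [0,0,-0.5,0,0,0,-1],
    [0,0,0,0,0,0,-1],
  ],
)

```text
clock: 14.75
tcp_pos: [0.4255, -0.1738, 0.0708]
orientation: [-0.265, 0.664, -0.643, -0.276]
wrist_force: [0.6, -0.0, -4.3]
finger_gap: 0.007
grip_force: 63.6
```

step_arm(
  deltas=[
    [0,0,-0.5,0,0,0,-1],
    [0,0,0,0,0,0,-1],
  ],
)

```text
clock: 14.95
tcp_pos: [0.4255, -0.1739, 0.0707]
orientation: [-0.265, 0.663, -0.643, -0.276]
wrist_force: [-0.9, -0.7, 0.3]
finger_gap: 0.0068
grip_force: 63.9
```

step_arm(
  deltas=[
    [0,0,-0.4,0,0,0,-1],
    [0,0,0,0,0,0,-1],
  ],
)

```text
clock: 15.15
tcp_pos: [0.4255, -0.1738, 0.0707]
orientation: [-0.265, 0.663, -0.643, -0.276]
wrist_force: [-0.5, -2.0, 4.9]
finger_gap: 0.0072
grip_force: 64.4
```

step_arm(
  deltas=[
    [0,0,0.4,0,0,0,-1],
    [0,0,0,0,0,0,-1],
    [0,0,0,0,0,0,-0.6],
    [0,0,0,0,0,0,-0.4],
    [0,0,0,0,0,0,0],
  ],
  newtons=20,
)

```text
clock: 15.65
tcp_pos: [0.4255, -0.1737, 0.07]
orientation: [-0.265, 0.664, -0.643, -0.276]
wrist_force: [-0.0, 0.2, 0.6]
finger_gap: 0.0389
grip_force: 0.0
```

step_arm(
  deltas=[
    [0,0,0,0,0,0,0.2],
    [0,0,0,0,0,0,0.2],
    [0,0,0,0,0,0,0.2],
  ],
)

```text
clock: 15.95
tcp_pos: [0.4255, -0.1738, 0.0702]
orientation: [-0.265, 0.664, -0.643, -0.276]
wrist_force: [-0.4, -0.3, -0.2]
finger_gap: 0.0512
grip_force: 0.0
```

step_arm(
  deltas=[
    [0,-6,6,0,0,0,0.2],
    [0,-10,10,0,0,0,0.2],
    [0,-15,15,0,0,0,0.2],
    [0,-20,20,0,0,0,0.2],
    [0,-20,25,0,0,0,0.2],
  ],
)

```text
clock: 16.45
tcp_pos: [0.4252, -0.2455, 0.147]
orientation: [-0.265, 0.663, -0.643, -0.276]
wrist_force: [0.2, -1.1, 0.2]
finger_gap: 0.0514
grip_force: 0.0
```

step_arm(
  deltas=[
    [0,-10,30,0,0,0,0.2],
    [0,-10,30,0,0,0,0.2],
    [0,0,0,0,0,0,0.2],
    [0,0,0,0,0,0,0.2],
  ],
)

```text
clock: 16.85
tcp_pos: [0.4256, -0.2657, 0.2066]
orientation: [-0.265, 0.664, -0.643, -0.275]
wrist_force: [-0.8, 0.1, 0.3]
finger_gap: 0.0514
grip_force: 0.0
```

```bash
python3 - <<'E'
from h import *
s=get_state();print(s["tcp_pos"].round(4),s["wrist_force"].round(1),s["qvel"].round(3))
d=read_camera("top");W=cloud(d).reshape(-1,3)
q=W[(W[:,0]>.3)&(W[:,0]<.55)&(W[:,1]>-.29)&(W[:,1]<-.08)&(abs(W[:,2]-.040)<.005)];print(len(q),np.median(q[:,2]))
im=np.hstack([d["image"][90:370,120:500],np.load("top0.npz")["image"][90:370,120:500]])
cv2.imwrite("pics/end.png",im[...,::-1])
W0=cloud(np.load("top0.npz")).reshape(-1,3)
for n,lo,hi in(("knob",(.4,.2,.28),(.6,.4,.32)),("mug",(.55,-.15,.06),(.85,.06,.11)),("tumbler",(.55,.05,.06),(.85,.25,.13))):
    print(n,[w[np.all((w>lo)&(w<hi),1)].mean(0).round(4).tolist() for w in(W0,W)])
E
```

```text
[ 0.4256 -0.2657  0.2066] [-0.8  0.1  0.3] [ 0.008  0.017 -0.047 -0.019  0.     0.002]
3602 0.04046657706375073
knob [[0.5127, 0.2737, 0.3033], [0.5127, 0.2736, 0.3033]]
mug [[0.7247, -0.0375, 0.0832], [0.7249, -0.0378, 0.0831]]
tumbler [[0.7168, 0.1195, 0.098], [0.7169, 0.1197, 0.0977]]
```

View pics/end.png

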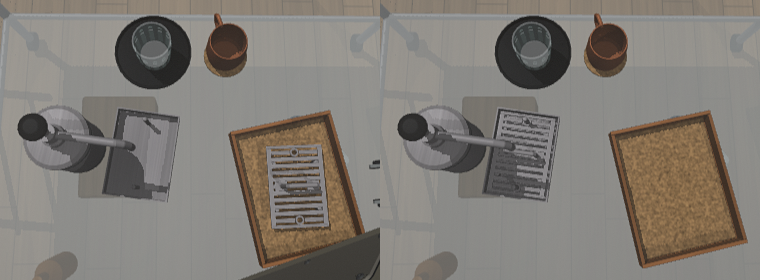

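The grate sits on its feet inside the tray, at (297,187). Knob, mug and tumbler positions match the start to within 0.3 mm, and the gripper is clear.

```bash
python3 -c "
from workcell import *
print(hand_in())"
```

```text
the job is handed in; nothing more can be done
None
```

The grate is off its pins and standing on its feet inside the wooden tray; the dispenser, mug and tumbler did not move, and the job is handed in at about 17 s on the robot's clock.

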